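# Comb the doming punches into their grooved tray

### The arm

A 6-joint arm with a two-finger parallel gripper is mounted at the origin on a cart in front of the work surface, level with it; the furniture and walls round the work are solid. World frame = base frame: x ahead of the robot, y to its left, z up, the work surface at z = 0. Lengths are in m, angles in rad, forces in N, time in s.
With the tool pointing down it reaches from about 0.375 to 0.9 m from the base axis. Payload 3.1 kg.
Tool frame: the origin (TCP) lies where the fingers leave the gripper's body, on its centre line; the fingertips stand 73 mm ahead of it and the grasp point (between the pads) lies 54 mm ahead of it; z points along the fingers, y is the line along which they close (so a half turn about z gives the same grasp; the last joint's range is limited). The gripper opens to 85 mm and grips with 20 to 120 N. Pads are 22 mm wide; open, the fingers measure 114 mm over their backs; the gripper's body (76 mm by 85 mm) begins 54 mm behind the grasp point. The pads swing forward as they close: fully open they stand 13 mm farther back than shut.
Start: joints at [1.058, 0.527, 1.433, -0, 1.181, -0.178], TCP at [0.205, 0.59, 0.304] pointing down, gripper open.
Joint ranges: [-3.08, 3.08], [-0.75, 2.2], [0.22, 2.44], [-1.43, 4.57], [0, 2.65], [-2.85, 2.85]. Speed limits (rad/s): [2.79, 2.79, 3.14, 3.14, 3.14, 3.14].

### API

Orientations are given as a unit quaternion [x, y, z, w].
In Python, from station import manip gives the robot as it stands.
- The arm moves only by the shell command python3 -m crank 'ROWS' [FORCE]. ROWS is JSON, a list of rows, each an object with "dp": the shift along the tool's x, y, z normalised to -1 to 1, where 1 is 50 cm, a list of three; "delta_rot": the turn, a rotation vector about the tool's x, y, z normalised to -1 to 1, where 1 is 2 pi rad, a list of three; "fingers": the opening, from -1 (shut) to 1 (fully open). A call has 1 to 12 rows; each row shifts and turns the commanded pose from where the row before left it, along the tool's axes as they then stand; what a row does not reach is not made up. A row lasts 1/12 s, in which the tool goes at most 41.7 mm and 7.16 degrees, less where a joint would pass 70% of its speed; a pose out of reach is approached as far as the arm can. A call with a number of a shift or a turn outside -1 to 1 is refused whole. A call with a gripper value outside its range is refused whole. The fingers move at their own pace and stop on an object; FORCE is the grip in N (left out, the last holds). Time passes only in rows, so rows that do not move let the fingers close. It gives the time, the measured TCP pose, the force, the opening and the grip force at its end, in the units of the state.
- manip.sense(): the state, without advancing time (a new reading comes with each control period).
- manip.snapshot(name): name is "side" or "top"; returns (picture, depth): 400x640x3 uint8, red, green, blue; 400x640 float32, m along the optical axis (not along the pixel's ray), 0 where there is no reading.
- manip.camera_model(name): a dict with "fx", "fy", "cx", "cy" (pixels), "k1" (the pictures are not rectified: a ray, as slopes to the right and down, at radius r is drawn at 1 + k1 r^2 times it, then the intrinsics apply), "origin" and "attitude" of the camera in the world. Camera axes: x right, y up, looking along -z (the intrinsics and any distortion apply to the point x, -y, -z); pixel columns grow to the right and rows downward; lengths in m; the calibration is good to about 2 mm. A picture is of the moment at which its call begins. camera_model takes no time and is no camera call.
- manip.sign_off(): hands the job in; it is judged then, once.
The state is a dict: "t": time; "q": joint angles; "qd": joint speeds; "tau": joint torques, N m; "tcp_pos": TCP position; "tool_rot": TCP orientation; "force": force on the tool from outside, world axes, zero at the start; "ft_torque": the same for the moment, N m; "finger_gap": opening from 0.0 (shut) to 1.0 (fully open); "gripper_force": force on a finger pad.
Only numpy, scipy, OpenCV 4.12 (cv2) and the standard library are available. Lean on these libraries where they do the work, as an engineer would, in place of code of your own. Each camera call takes 0.05 s, during which the arm holds its last target. There are 200 camera calls.

### The job

Tidy the tray of doming punches with its rake: take the rake from its cradle, set the teeth down on the ridges close to the brass rail that holds the ball heads and draw it along the grooves to the other end, teeth bearing lightly on the ridges all the way; comb again if need be, until every shank lies down in its groove. Then set the rake back in the notches of its cradle. Go gently, press hard neither on the tray nor on the punches, keep the fingers off the polished punches and leave the things around undisturbed.

Things in the scene. Friction and masses are not known exactly. Their poses are not given: they have to be found in the camera images.
- tray: wooden tray with dark walls, fixed, 126 x 113 mm. Origin under its centre on the bench; x runs along the grooves towards the end with the slotted brass rail. Inside 110 x 97 mm; walls up to z = 27 mm. Five grooves side by side (centres y = -40, -20, 0, 20, 40 mm), trough-shaped, 16 mm wide at the top, 7 mm at the floor (z = 10 mm)
- tray_bed (a point): middle of the tray, level with the tops of its ridges (z = 16 mm above the bench, axes as the tray's). The four ridges lie between the grooves at y = -30, -10, 10, 30 mm, with flat tops 4 mm wide and steep flanks, from the end wall (x = -55 mm) to the rail. The bed is rigid: stop when the teeth touch; a steady load of 1 to 5 N is right, 7 N is no longer light and 15 N dents the wood
- tray_rail (a point): middle of the rail's front face, level with the ridge tops, 38.5 mm from tray_bed along the tray's x. The rail is a brass plate 3 mm thick, up to z = 31 mm, with a slot 13 mm wide over each groove. Ball heads lie behind it on a sill at z = 12 mm and cannot pass the slots; the shanks come out through the slots and lie splayed over the ridges, one across another
- rake: hand rake, 102 mm high, about 140 g. Origin midway between the tips of its four teeth; z up the handle, y along the row of teeth. Steel teeth 5 mm thick, 32 mm long, round tips, at y = -30, -10, 10, 30 mm (one over each ridge of the tray); above them an aluminium spine 12 x 116 x 10 mm (z = 32 to 42 mm). Drawn from the rail to the tray's other end it combs the shanks straight
- rake_grip (a point): middle of the rake's wooden handle, 76 mm above the tooth tips. The handle is 22 mm thick along the rake's x (grip it across this), 38 mm wide along y, and reaches from 46 to 102 mm above the tips
- cradle: wooden cradle for the rake, fixed, base 64 x 132 x 10 mm. Origin under its centre on the bench; y along its length. Two posts at y = -51 and 51 mm, each with an open notch on top: floor at z = 48 mm, 17 mm wide (x) there, flaring to 23 mm between the horn tips at z = 63 mm. The rake stands upright with its spine's ends in the notches, axes along the cradle's, origin 16 mm above the cradle's
- punch_0: polished steel doming punch, 100 mm long, about 40 g: a ball head 15 mm across on a straight shank 7 mm thick. Origin in the centre of the ball; x runs from the shank's free tip to the ball. The ball lies behind the tray's rail, its centre 19.5 mm above the bench, before and after. Its polish marks if pushed with over 12 N: where a shank catches the rake, stop, lift and comb again
- punch_1: polished steel doming punch, 100 mm long, about 40 g: a ball head 15 mm across on a straight shank 7 mm thick. Origin in the centre of the ball; x runs from the shank's free tip to the ball. The ball lies behind the tray's rail, its centre 19.5 mm above the bench, before and after. Its polish marks if pushed with over 12 N: where a shank catches the rake, stop, lift and comb again
- punch_2: polished steel doming punch, 100 mm long, about 40 g: a ball head 15 mm across on a straight shank 7 mm thick. Origin in the centre of the ball; x runs from the shank's free tip to the ball. The ball lies behind the tray's rail, its centre 19.5 mm above the bench, before and after. Its polish marks if pushed with over 12 N: where a shank catches the rake, stop, lift and comb again
- punch_3: polished steel doming punch, 100 mm long, about 40 g: a ball head 15 mm across on a straight shank 7 mm thick. Origin in the centre of the ball; x runs from the shank's free tip to the ball. The ball lies behind the tray's rail, its centre 19.5 mm above the bench, before and after. Its polish marks if pushed with over 12 N: where a shank catches the rake, stop, lift and comb again
- punch_0_tip (a point): free end of the punch's shank, on its centre line, 92.5 mm from the ball's centre: 19.5 mm or more above the bench while the shank lies on the ridges or on another shank, 13.5 mm when it has dropped into a groove
- punch_1_tip (a point): free end of the punch's shank, on its centre line, 92.5 mm from the ball's centre: 19.5 mm or more above the bench while the shank lies on the ridges or on another shank, 13.5 mm when it has dropped into a groove
- punch_2_tip (a point): free end of the punch's shank, on its centre line, 92.5 mm from the ball's centre: 19.5 mm or more above the bench while the shank lies on the ridges or on another shank, 13.5 mm when it has dropped into a groove
- punch_3_tip (a point): free end of the punch's shank, on its centre line, 92.5 mm from the ball's centre: 19.5 mm or more above the bench while the shank lies on the ridges or on another shank, 13.5 mm when it has dropped into a groove
- blue_stand: bystander: blue block 68 x 78 mm with burs standing in it, 68 mm high, loose; origin under its centre
- rinse_bottle: bystander: small white bottle, 37 mm across, 88 mm high, loose; origin under its centre
- marker: bystander: marker pen 128 mm long, 12 mm thick, lying loose; origin under its middle

How it is judged:
On the way, in this order (a step that is already met when the one before it is completed fails the run):
1. the rake is lifted out of its cradle (z of rake in the frame of cradle above 0.045 m), for 0.1 s.
2. its teeth are set down at the brass rail and bear lightly on the ridges (contact force between rake and tray between 0.5 and 7 N and x of rake in the frame of tray between 0.015 and 0.04 m and z of rake in the frame of tray below 0.02 m and y of rake in the frame of tray between -0.006 and 0.006 m), for 0.15 s.
3. it is drawn along the grooves, teeth still bearing lightly on the ridges halfway (contact force between rake and tray between 0.5 and 7 N and x of rake in the frame of tray between -0.016 and 0.014 m and z of rake in the frame of tray below 0.02 m and y of rake in the frame of tray between -0.006 and 0.006 m), for 0.15 s.
4. and on to the other end, teeth still bearing lightly on the ridges (contact force between rake and tray between 0.5 and 7 N and x of rake in the frame of tray between -0.06 and -0.036 m and z of rake in the frame of tray below 0.02 m and y of rake in the frame of tray between -0.006 and 0.006 m), for 0.15 s.
At the end, for the whole second after the job is handed in: All four punches lie at rest, ball behind the rail and shank down in a groove (tip within 2 mm of its height there, within 0.13 rad of the grooves); the rake stands at rest in both notches of its cradle, upright within 0.08 rad, within 3 mm in height and 9 mm sideways of its place (z of punch_0_tip in the frame of tray between 0.0115 and 0.0155 m and angle between the x axis of each of punch_0, punch_1, punch_2, punch_3 and the x axis of tray, either way round below 0.13 rad and x of each of punch_0, punch_1, punch_2, punch_3 in the frame of tray above 0.04 m and z of each of punch_0, punch_1, punch_2, punch_3 in the frame of tray below 0.0215 m and linear speed of each of punch_0, punch_1, punch_2, punch_3, rake below 0.01 m/s and z of punch_1_tip in the frame of tray between 0.0115 and 0.0155 m and z of punch_2_tip in the frame of tray between 0.0115 and 0.0155 m and z of punch_3_tip in the frame of tray between 0.0115 and 0.0155 m and z of rake in the frame of cradle between 0.013 and 0.019 m and horizontal distance between rake and cradle below 0.009 m and angle between rake's own z axis and vertical below 0.08 rad); the robot touches nothing.
It fails at once if the rake pushes a punch with more than 12 N (contact force between rake and punch_0 above 12 N or contact force between rake and punch_1 above 12 N or contact force between rake and punch_2 above 12 N or contact force between rake and punch_3 above 12 N).
It fails at once if the rake presses on the tray with more than 15 N (contact force between rake and tray above 15 N).
It fails at once if the robot itself touches a punch (contact force between any of the fingers, the arm and punch_0 above 0.5 N or contact force between any of the fingers, the arm and punch_1 above 0.5 N or contact force between any of the fingers, the arm and punch_2 above 0.5 N or contact force between any of the fingers, the arm and punch_3 above 0.5 N).
It fails at once if a bystander is moved by more than 15 mm (distance of any of blue_stand, rinse_bottle, marker from where it was at the start of the episode above 0.015 m).
It also fails if it takes over 61 s, if anything falls off the work surface, if the arm or the gripper's body presses on something with over 40 N, if the wrist force passes 120 N, or if a joint passes its speed limit or range.

## Working session

There is one attempt and no reset: what is moved stays moved. The work goes in short steps, Python scripts to look and compute and a shell command to move; the robot and the scene stay as the last step left them, time stands still between calls to the robot, and variables do not carry over. Pictures are saved under pics/ and viewed, at most 10 in all, crops included, and the job is handed in when it is done.

```bash
mkdir -p pics
cat > h.py <<'E'
import numpy as np, cv2
from station import manip
from scipy.spatial.transform import Rotation as R
def cam(n):
    c=manip.camera_model(n); return c
def Rc(c):
    a=np.array(c["attitude"]); return R.from_quat(a).as_matrix() if a.size==4 else a.reshape(3,3)
def ray(c,u,v):
    K=np.array([[c["fx"],0,c["cx"]],[0,c["fy"],c["cy"]],[0,0,1.]])
    p=cv2.undistortPoints(np.array([[[u,v]]],float),K,np.array([c["k1"],0,0,0.]))[0,0]
    return Rc(c)@np.array([p[0],-p[1],-1.])
def onz(c,u,v,z):
    d=ray(c,u,v); o=np.array(c["origin"]); return o+d*(z-o[2])/d[2]
def cloud(c,dep):
    h,w=dep.shape; K=np.array([[c["fx"],0,c["cx"]],[0,c["fy"],c["cy"]],[0,0,1.]])
    g=np.stack(np.meshgrid(np.arange(w),np.arange(h)),-1).reshape(-1,1,2).astype(float)
    p=cv2.undistortPoints(g,K,np.array([c["k1"],0,0,0.]))[:,0]
    d=np.c_[p[:,0],-p[:,1],-np.ones(len(p))]*dep.reshape(-1,1)
    return (d@Rc(c).T+np.array(c["origin"])).reshape(h,w,3)
def save(n,f):
    im,d=manip.snapshot(n); cv2.imwrite(f"pics/{f}.png",im[:,:,::-1]); np.save(f"pics/{f}.npy",d); return im,d
E
python3 - <<'E'
from h import *
for n in("top","side"):
    save(n,n+"0"); print(cam(n))
print(manip.sense())
E
```

```text
{'fx': 450.47639784330363, 'fy': 450.47639784330363, 'cx': 314.700567830091, 'cy': 203.68898298004913, 'k1': -0.08955056478764699, 'origin': array([0.52151367, 0.01325194, 0.91181849]), 'attitude': array([ 0.0427763 , -0.03478292, -0.70514354,  0.7069179 ])}
{'fx': 419.45119418081816, 'fy': 419.45119418081816, 'cx': 318.6513661221052, 'cy': 205.01071814868143, 'k1': -0.060395127393468154, 'origin': array([0.30196751, 0.70405052, 0.49394373]), 'attitude': array([-0.12162674,  0.49087985,  0.84260797, -0.185083  ])}
{'t': 0.1, 'q': array([ 1.05745339e+00,  5.28364631e-01,  1.43375866e+00,  2.84380947e-07,
        1.18137210e+00, -1.78497295e-01]), 'qd': array([ 5.13207934e-04,  5.98232794e-05, -1.95467671e-03,  4.32939899e-04,
       -2.45819037e-03,  1.40522815e-03]), 'tau': array([-6.11465839e-04, -4.43303740e+01, -1.78585643e+01, -2.71576582e-04,
        3.84079452e-03,  1.60697056e-05]), 'tcp_pos': array([0.20511575, 0.58986492, 0.30304152]), 'tool_rot': array([ 1.66641737e-01,  9.86017052e-01, -8.94972318e-04, -3.22698384e-04]), 'force': array([0.72644111, 0.23704946, 0.3271259 ]), 'ft_torque': array([-0.00895014,  0.02054784, -0.01416328]), 'gripper_force': 0.0, 'finger_gap': 0.9959152927660757}
```

View pics/top0.png

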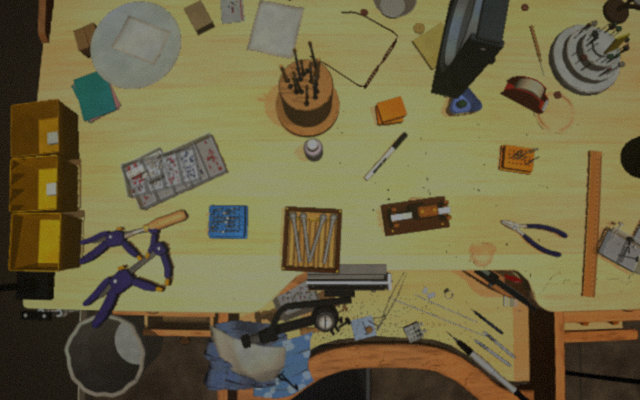

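View pics/side0.png

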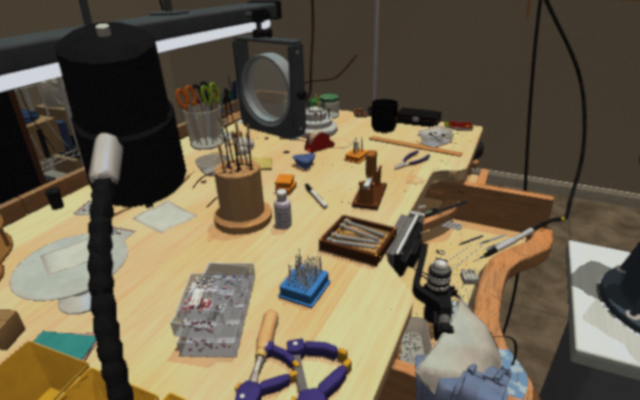

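The top view shows the tray at about (311,239), cradle with rake at (417,215), blue stand at (228,221), bottle at (313,148) and marker at (385,157). The side view shows the same things, with the tray at (358,240) and the rake at (370,180). I'll zoom in on the tray and cradle and measure them.

Run:
```python
from h import *
im=cv2.imread("pics/top0.png"); d=np.load("pics/top0.npy"); c=cam("top")
cv2.imwrite("pics/crop0.png",cv2.resize(im[180:280,270:470],None,fx=4,fy=4,interpolation=cv2.INTER_CUBIC))
P=cloud(c,d)
z=P[...,2]
for (u,v) in [(360,220),(370,240),(311,239),(417,215),(275,250)]: print(u,v,P[v,u].round(4))
# tray: by height, pixels region
def rect(mask,name):
    m=mask.astype(np.uint8); n,l,s,ce=cv2.connectedComponentsWithStats(m)
    k=1+np.argmax(s[1:,4]); pts=P[l==k][:,:2].astype(np.float32)
    r=cv2.minAreaRect(pts*1000); print(name,s[k],r)
roi=np.zeros(z.shape,bool); roi[195:275,274:350]=1
rect((z>.012)&(z<.05)&roi,"tray")
rect((z>.021)&(z<.05)&roi,"trayhi")
roi[:]=0; roi[185:240,372:462]=1
rect((z>.006)&roi,"cradle base"); rect((z>.04)&roi,"posts"); rect((z>.09)&roi,"handle top")
print(np.percentile(z[185:240,372:462],[5,50,95,99.5]))
```

```text
360 220 [ 0.5892 -0.0687 -0.0046]
370 240 [ 0.5485 -0.0887 -0.0044]
311 239 [0.55   0.0308 0.0071]
417 215 [ 0.5901 -0.1614  0.1066]
275 250 [ 0.5278  0.1037 -0.0012]
tray [ 281  206   61   67 2568] ((549.2059326171875, 30.001359939575195), (113.28997802734375, 126.45238494873047), 87.19064331054688)
trayhi [ 281  206   61   67 1566] ((549.2059326171875, 30.001359939575195), (113.28997802734375, 126.45238494873047), 87.19064331054688)
cradle base [ 381  196   71   40 2092] ((583.5184936523438, -111.8975830078125), (70.16968536376953, 270.37799072265625), 11.807258605957031)
posts [390 200  62  27 730] ((578.5174560546875, -107.32508850097656), (48.140174865722656, 262.3652648925781), 14.90556526184082)
handle top [414 204  24  15 284] ((597.5089111328125, -178.61456298828125), (21.98198890686035, 37.051246643066406), 8.421454429626465)
[-4.40325279e-03 -1.49585230e-04  1.13743992e-01  9.11818491e-01]
```

View pics/crop0.png

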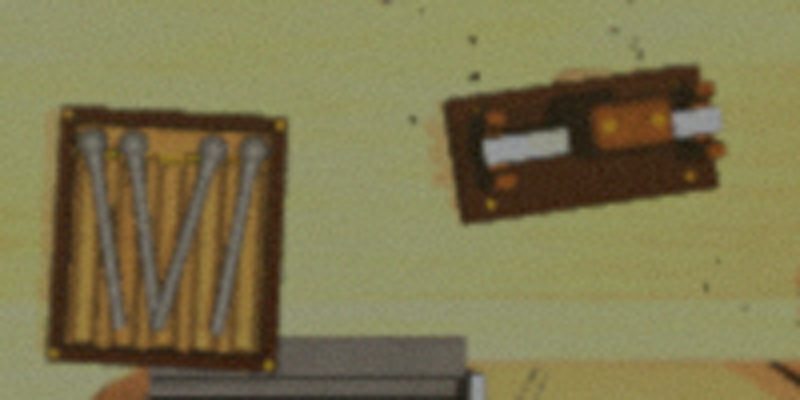

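The crop shows the tray with its rail at the top (row ~150) and four splayed shanks whose free ends are at rows ~320-330. The cradle base corners are near (445,100), (697,65), (718,187) and (463,222), and the handle top is near (632,125).

Run:
```python
from h import *
c=cam("top"); f=lambda x,y,z: onz(c,270+x/4,180+y/4,z)[:2]
def quad(n,pts,z):
    q=np.array([f(x,y,z) for x,y in pts]); print(n,q.mean(0).round(4)); 
    for i in range(4):
        e=q[(i+1)%4]-q[i]; print("  ",np.linalg.norm(e).round(4),np.degrees(np.arctan2(e[1],e[0])).round(1))
quad("base",[(445,100),(697,65),(718,187),(463,222)],.01)
quad("tray",[(62,105),(287,120),(275,371),(48,358)],.027)
d=np.load("pics/top0.npy");P=cloud(c,d)
s=cam("side");S=cloud(s,np.load("pics/side0.npy"))
for n,Q,box in(("top",P,(185,240,372,462)),("side",S,(140,212,340,400))):
    q=Q[box[0]:box[1],box[2]:box[3]].reshape(-1,3); q=q[(np.abs(q[:,0]-.595)<.05)&(np.abs(q[:,1]+.18)<.06)]
    zt=np.percentile(q[:,2],95); m=q[(q[:,2]>.095)&(q[:,2]<.13)]; print(n,"ztop",zt,len(m),cv2.minAreaRect((m[:,:2]*1000).astype(np.float32)))
    mm=q[(q[:,2]>.108)&(q[:,2]<.13)];print(mm.mean(0) if len(mm) else 0)
for n,Q in(("top",P),("side",S)):
    q=Q.reshape(-1,3);q=q[(np.abs(q[:,0]-.549)<.085)&(np.abs(q[:,1]-.03)<.085)]
    m=q[(q[:,2]>.018)&(q[:,2]<.04)];print(n,len(m),cv2.minAreaRect((m[:,:2]*1000).astype(np.float32)))
    for nm,xy in(("bench",(.64,.03)),("bench2",(.60,-.06))):
        b=Q.reshape(-1,3);b=b[np.hypot(b[:,0]-xy[0],b[:,1]-xy[1])<.015];print(nm,np.median(b[:,2]))
```

```text
base [ 0.5967 -0.179 ]
   0.1297 -82.0
   0.0625 -171.7
   0.1304 97.7
   0.0619 7.7
tray [0.5485 0.0285]
   0.1114 -93.7
   0.1229 177.1
   0.1108 87.0
   0.1242 -2.6
top ztop 0.11633416592604187 273 ((597.5089721679688, -178.61447143554688), (21.981990814208984, 37.05125045776367), 8.4214448928833)
[ 0.59721544 -0.17761193  0.11644277]
side ztop 0.11229228225783783 138 ((594.537353515625, -174.05726623535156), (20.962068557739258, 34.78575134277344), 9.018401145935059)
[ 0.59352897 -0.17060587  0.11481323]
top 1769 ((549.2058715820312, 30.0013484954834), (113.28996276855469, 126.45240020751953), 87.19064331054688)
bench -0.001546764068989459
bench2 -0.0017464431702425287
side 1645 ((547.7214965820312, 29.73992919921875), (117.2884292602539, 128.17864990234375), 87.27703857421875)
bench -0.0016078737460006876
bench2 -0.0017804200810079274
```

Tray is at (0.549, 0.029), yaw -2.8°, and the cradle at (0.597, -0.1785), yaw 8°. Depth and corner rays agree to about 2 mm. Next I'll turn the tool and go above the rake.

```bash
cat >> h.py <<'E'
def go(p,yaw):
    s=manip.sense(); M=R.from_quat(s["tool_rot"]).as_matrix()
    t=np.radians(yaw); y=np.array([np.cos(t),np.sin(t),0]); z=np.array([0,0,-1.]); T=np.c_[np.cross(y,z),y,z]
    rv=R.from_matrix(M.T@T).as_rotvec()/(2*np.pi); dp=M.T@(np.array(p)-s["tcp_pos"])/.5
    print("t",round(s["t"],2),"tcp",s["tcp_pos"].round(4),"yaw",np.degrees(np.arctan2(M[1,1],M[0,1])).round(2),"tilt z",M[:,2].round(3),"\nrot",rv.round(4),"dp",dp.round(4),"F",s["force"].round(2),"gap",round(s["finger_gap"],3),"gf",round(s["gripper_force"],1))
E
python3 -m crank '[{"dp":[0,0,0],"delta_rot":[0,0,0.0174],"fingers":1},{"dp":[0,0,0],"delta_rot":[0,0,0.0174],"fingers":1},{"dp":[0,0,0],"delta_rot":[0,0,0.0174],"fingers":1},{"dp":[0,0,0],"delta_rot":[0,0,0.0174],"fingers":1},{"dp":[0,0,0],"delta_rot":[0,0,0.0174],"fingers":1},{"dp":[0,0,0],"delta_rot":[0,0,0.0174],"fingers":1},{"dp":[0,0,0],"delta_rot":[0,0,0.0174],"fingers":1},{"dp":[0,0,0],"delta_rot":[0,0,0.0174],"fingers":1},{"dp":[0,0,0],"delta_rot":[0,0,0.0174],"fingers":1},{"dp":[0,0,0],"delta_rot":[0,0,0.0174],"fingers":1},{"dp":[0,0,0],"delta_rot":[0,0,0],"fingers":1}]'
python3 -c "
from h import *
go([.597,-.1785,.24],8)"
```

```text
t: 1.02
tcp_pos: [0.2052, 0.59, 0.3034]
tool_rot: [0.656, 0.755, -0.001, 0.0]
force: [-0.3, -0.3, 0.9]
finger_gap: 0.996
gripper_force: 0.0
t 1.02 tcp [0.2052 0.59   0.3034] yaw 8.08 tilt z [-0.001 -0.001 -1.   ] 
rot [-0.0001  0.0002  0.0002] dp [-1.6318  0.5601  0.1279] F [-0.35 -0.31  0.92] gap 0.996 gf 0.0
```

```bash
python3 -m crank '[{"dp":[-0.068,0.0233,0],"delta_rot":[0,0,0],"fingers":1},{"dp":[-0.068,0.0233,0],"delta_rot":[0,0,0],"fingers":1},{"dp":[-0.068,0.0233,0],"delta_rot":[0,0,0],"fingers":1},{"dp":[-0.068,0.0233,0],"delta_rot":[0,0,0],"fingers":1},{"dp":[-0.068,0.0233,0],"delta_rot":[0,0,0],"fingers":1},{"dp":[-0.068,0.0233,0],"delta_rot":[0,0,0],"fingers":1},{"dp":[-0.068,0.0233,0],"delta_rot":[0,0,0],"fingers":1},{"dp":[-0.068,0.0233,0],"delta_rot":[0,0,0],"fingers":1},{"dp":[-0.068,0.0233,0],"delta_rot":[0,0,0],"fingers":1},{"dp":[-0.068,0.0233,0],"delta_rot":[0,0,0],"fingers":1},{"dp":[-0.068,0.0233,0],"delta_rot":[0,0,0],"fingers":1},{"dp":[-0.068,0.0233,0],"delta_rot":[0,0,0],"fingers":1}]'
python3 -m crank '[{"dp":[-0.068,0.0233,0],"delta_rot":[0,0,0],"fingers":1},{"dp":[-0.068,0.0233,0],"delta_rot":[0,0,0],"fingers":1},{"dp":[-0.068,0.0233,0],"delta_rot":[0,0,0],"fingers":1},{"dp":[-0.068,0.0233,0],"delta_rot":[0,0,0],"fingers":1},{"dp":[-0.068,0.0233,0],"delta_rot":[0,0,0],"fingers":1},{"dp":[-0.068,0.0233,0],"delta_rot":[0,0,0],"fingers":1},{"dp":[-0.068,0.0233,0],"delta_rot":[0,0,0],"fingers":1},{"dp":[-0.068,0.0233,0],"delta_rot":[0,0,0],"fingers":1},{"dp":[-0.068,0.0233,0],"delta_rot":[0,0,0],"fingers":1},{"dp":[-0.068,0.0233,0],"delta_rot":[0,0,0],"fingers":1},{"dp":[-0.068,0.0233,0],"delta_rot":[0,0,0],"fingers":1},{"dp":[0,0,0],"delta_rot":[0,0,0],"fingers":1}]'
python3 -c "
from h import *
go([.597,-.1785,.24],8)
save('side','side1')"
```

```text
t: 2.02
tcp_pos: [0.4021, 0.2047, 0.3039]
tool_rot: [0.654, 0.757, 0.0, -0.0]
force: [0.2, 0.4, -0.6]
finger_gap: 1.002
gripper_force: 0.0
t: 3.02
tcp_pos: [0.5851, -0.1522, 0.3039]
tool_rot: [0.656, 0.755, -0.0, 0.004]
force: [0.9, 0.6, 0.5]
finger_gap: 1.0
gripper_force: 0.0
t 3.02 tcp [ 0.5851 -0.1522  0.3039] yaw 8.08 tilt z [ 0.005 -0.005 -1.   ] 
rot [0.0007 0.0009 0.0002] dp [-0.0547  0.0156  0.1282] F [0.95 0.59 0.5 ] gap 1.0 gf 0.0
```

```bash
python3 -m crank '[{"dp":[-0.027,0.0078,0.03],"delta_rot":[0,0,0],"fingers":1},{"dp":[-0.027,0.0078,0.03],"delta_rot":[0,0,0],"fingers":1},{"dp":[0,0,0.034],"delta_rot":[0,0,0],"fingers":1},{"dp":[0,0,0.034],"delta_rot":[0,0,0],"fingers":1},{"dp":[0,0,0],"delta_rot":[0,0,0],"fingers":1},{"dp":[0,0,0],"delta_rot":[0,0,0],"fingers":1}]'
python3 -c "
from h import *
go([.597,-.1785,.146],8)
im,d=save('side','side2')
cv2.imwrite('pics/c2.png',cv2.resize(im[100:220,310:450,::-1],None,fx=5,fy=5,interpolation=cv2.INTER_CUBIC))"
```

```text
t: 3.57
tcp_pos: [0.5923, -0.1699, 0.239]
tool_rot: [0.654, 0.756, -0.0, -0.002]
force: [0.1, -0.2, 1.0]
finger_gap: 0.999
gripper_force: 0.0
t 3.57 tcp [ 0.5923 -0.1699  0.239 ] yaw 8.3 tilt z [-0.003  0.002 -1.   ] 
rot [-0.0005 -0.0004  0.0008] dp [-0.0188  0.0074  0.1859] F [ 0.08 -0.16  0.97] gap 0.999 gf 0.0
```

View pics/c2.png

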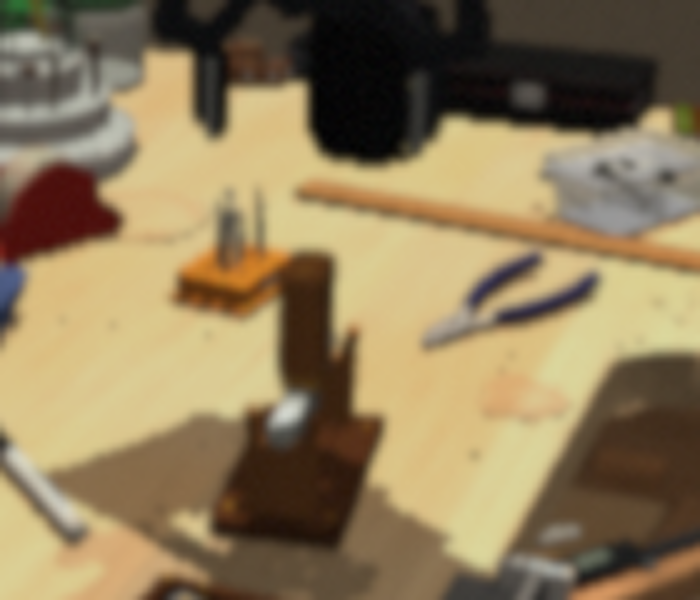

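The side crop shows the two finger tips at (210,130) and (430,150), with the handle between and below them at (308,320). I'll correct laterally and descend.

```bash
python3 -m crank '[{"dp":[-0.019,0.0074,0],"delta_rot":[0,0,-0.0008],"fingers":1},{"dp":[0,0,0.04],"delta_rot":[0,0,0],"fingers":1},{"dp":[0,0,0],"delta_rot":[0,0,0],"fingers":1},{"dp":[0,0,0],"delta_rot":[0,0,0],"fingers":1},{"dp":[0,0,0],"delta_rot":[0,0,0],"fingers":1}]'
python3 -c "
from h import *
go([.597,-.1785,.146],8)"
```

```text
t: 4.03
tcp_pos: [0.5988, -0.1804, 0.2209]
tool_rot: [0.653, 0.757, 0.0, 0.001]
force: [0.0, 1.0, -0.5]
finger_gap: 1.001
gripper_force: 0.0
t 4.03 tcp [ 0.5988 -0.1804  0.2209] yaw 8.48 tilt z [ 0.001 -0.001 -1.   ] 
rot [0.0002 0.0001 0.0013] dp [ 0.0043 -0.0031  0.1498] F [ 0.05  1.05 -0.49] gap 1.001 gf 0.0
```

```bash
python3 -m crank '[{"dp":[0.002,-0.0015,0.03],"delta_rot":[0,0,0],"fingers":1},{"dp":[0.002,-0.0015,0.03],"delta_rot":[0,0,0],"fingers":1},{"dp":[0,0,0.03],"delta_rot":[0,0,0],"fingers":1},{"dp":[0,0,0.03],"delta_rot":[0,0,0],"fingers":1},{"dp":[0,0,0.028],"delta_rot":[0,0,0],"fingers":1},{"dp":[0,0,0],"delta_rot":[0,0,0],"fingers":1},{"dp":[0,0,0],"delta_rot":[0,0,0],"fingers":1},{"dp":[0,0,0],"delta_rot":[0,0,0],"fingers":1}]'
python3 -c "
from h import *
go([.597,-.1785,.146],8)"
python3 -m crank '[{"dp":[0,0,0],"delta_rot":[0,0,0],"fingers":-0.2},{"dp":[0,0,0],"delta_rot":[0,0,0],"fingers":-0.3},{"dp":[0,0,0],"delta_rot":[0,0,0],"fingers":-0.4},{"dp":[0,0,0],"delta_rot":[0,0,0],"fingers":-0.5},{"dp":[0,0,0],"delta_rot":[0,0,0],"fingers":-0.7},{"dp":[0,0,0],"delta_rot":[0,0,0],"fingers":-0.8},{"dp":[0,0,0],"delta_rot":[0,0,0],"fingers":-1},{"dp":[0,0,0],"delta_rot":[0,0,0],"fingers":-1},{"dp":[0,0,0],"delta_rot":[0,0,0],"fingers":-1},{"dp":[0,0,0],"delta_rot":[0,0,0],"fingers":-1}]' 40
```

```text
t: 4.7
tcp_pos: [0.5973, -0.1787, 0.1472]
tool_rot: [0.653, 0.757, 0.0, 0.001]
force: [-0.0, 0.5, 0.9]
finger_gap: 1.003
gripper_force: 0.0
t 4.7 tcp [ 0.5973 -0.1787  0.1472] yaw 8.48 tilt z [ 0.002 -0.001 -1.   ] 
rot [0.0003 0.0002 0.0013] dp [ 0.0005 -0.0006  0.0024] F [-0.02  0.48  0.93] gap 1.003 gf 0.0
t: 5.53
tcp_pos: [0.5967, -0.1785, 0.1463]
tool_rot: [0.653, 0.757, 0.0, 0.0]
force: [-0.6, -0.7, 4.8]
finger_gap: 0.257
gripper_force: 39.6
```

```bash
python3 -m crank '[{"dp":[0,0,-0.01],"delta_rot":[0,0,0],"fingers":-1},{"dp":[0,0,-0.02],"delta_rot":[0,0,0],"fingers":-1},{"dp":[0,0,-0.03],"delta_rot":[0,0,0],"fingers":-1},{"dp":[0,0,-0.04],"delta_rot":[0,0,0],"fingers":-1},{"dp":[0,0,-0.04],"delta_rot":[0,0,0],"fingers":-1},{"dp":[0,0,-0.04],"delta_rot":[0,0,0],"fingers":-1},{"dp":[0,0,-0.04],"delta_rot":[0,0,0],"fingers":-1},{"dp":[0,0,-0.02],"delta_rot":[0,0,0],"fingers":-1},{"dp":[0,0,0],"delta_rot":[0,0,0.016],"fingers":-1},{"dp":[0,0,0],"delta_rot":[0,0,0.0155],"fingers":-1},{"dp":[0,0,0],"delta_rot":[0,0,0],"fingers":-1},{"dp":[0,0,0],"delta_rot":[0,0,0],"fingers":-1}]'
python3 - <<'E'
from h import *
a=np.radians(-2.8); ex=np.array([np.cos(a),np.sin(a)]); ey=np.array([-ex[1],ex[0]]); t=np.array([.549,.0292])
go([*(t+.033*ex),.24],-2.8)
c=cam("top"); P=cloud(c,np.load("pics/top0.npy")); q=P.reshape(-1,3); q=q[(np.abs(q[:,0]-.549)<.08)&(np.abs(q[:,1]-.03)<.08)]
x=(q[:,:2]-t)@ex; y=(q[:,:2]-t)@ey
for lo in np.arange(.028,.066,.003):
    m=(np.abs(x-lo)<.0015)&(np.abs(y)<.045); print(lo.round(3),m.sum(),np.percentile(q[m,2],[10,50,90]).round(4))
# shank px at crop: (base,tip)
f=lambda X,Y,z: (lambda w:((w[:2]-t)@ex,(w[:2]-t)@ey))(onz(c,270+X/4,180+Y/4,z))
for b,e in (((92,140),(122,328)),((132,140),(157,328)),((213,145),(158,328)),((254,148),(217,332))): print(np.round(f(*b,.025),4),np.round(f(*e,.021),4))
E
```

```text
t: 6.53
tcp_pos: [0.5963, -0.1782, 0.2656]
tool_rot: [0.724, 0.69, -0.0, -0.0]
force: [-0.8, 0.1, -1.6]
finger_gap: 0.255
gripper_force: 39.1
t 6.53 tcp [ 0.5963 -0.1782  0.2656] yaw -2.73 tilt z [-0.001  0.    -1.   ] 
rot [-0.0001 -0.0001  0.0002] dp [ 0.4097 -0.0482  0.0514] F [-0.79  0.1  -1.57] gap 0.255 gf 39.1
0.028 67 [0.0089 0.0138 0.0229]
0.031 67 [0.0098 0.0151 0.0216]
0.034 71 [0.0097 0.0151 0.0229]
0.037 67 [0.0097 0.0158 0.0238]
0.04 78 [0.0121 0.0227 0.0302]
0.043 58 [0.0112 0.0226 0.0269]
0.046 69 [0.0108 0.0226 0.0269]
0.049 62 [0.0097 0.022  0.0264]
0.052 60 [0.0102 0.0124 0.0238]
0.055 94 [0.01   0.0152 0.0263]
0.058 67 [0.0243 0.0268 0.0283]
0.061 66 [0.0244 0.0265 0.0281]
0.064 14 [0.0231 0.0252 0.0272]
[0.0458 0.0394] [-0.0457  0.0196]
[0.0468 0.0196] [-0.0448  0.0025]
[ 0.0464 -0.0205] [-0.0448  0.002 ]
[ 0.0459 -0.0408] [-0.0452 -0.0271]
```

```bash
python3 -m crank '[{"dp":[0.03,-0.004,0],"delta_rot":[0,0,0],"fingers":-1},{"dp":[0.06,-0.007,0],"delta_rot":[0,0,0],"fingers":-1},{"dp":[0.06,-0.007,0],"delta_rot":[0,0,0],"fingers":-1},{"dp":[0.06,-0.007,0],"delta_rot":[0,0,0],"fingers":-1},{"dp":[0.06,-0.007,0],"delta_rot":[0,0,0],"fingers":-1},{"dp":[0.06,-0.007,0],"delta_rot":[0,0,0],"fingers":-1},{"dp":[0.05,-0.006,0],"delta_rot":[0,0,0],"fingers":-1},{"dp":[0.03,-0.003,0],"delta_rot":[0,0,0],"fingers":-1},{"dp":[0,0,0],"delta_rot":[0,0,0],"fingers":-1},{"dp":[0,0,0],"delta_rot":[0,0,0],"fingers":-1},{"dp":[0,0,0],"delta_rot":[0,0,0],"fingers":-1},{"dp":[0,0,0],"delta_rot":[0,0,0],"fingers":-1}]'
python3 -c "
from h import *
go([.5819,.0271,.2],-2.8)"
```

```text
t: 7.53
tcp_pos: [0.583, 0.0269, 0.2658]
tool_rot: [0.725, 0.689, -0.0, 0.0]
force: [1.0, -0.0, -2.0]
finger_gap: 0.258
gripper_force: 39.1
t 7.53 tcp [0.583  0.0269 0.2658] yaw -2.9 tilt z [-0. -0. -1.] 
rot [-0.      0.     -0.0003] dp [ 0.0004 -0.0021  0.1316] F [ 0.95 -0.03 -1.96] gap 0.258 gf 39.1
```

```bash
python3 -m crank '[{"dp":[0,-0.001,0.03],"delta_rot":[0,0,0],"fingers":-1},{"dp":[0,-0.001,0.05],"delta_rot":[0,0,0],"fingers":-1},{"dp":[0,0,0.05],"delta_rot":[0,0,0],"fingers":-1},{"dp":[0,0,0.05],"delta_rot":[0,0,0],"fingers":-1},{"dp":[0,0,0.02],"delta_rot":[0,0,0],"fingers":-1},{"dp":[0,0,0],"delta_rot":[0,0,0],"fingers":-1},{"dp":[0,0,0],"delta_rot":[0,0,0],"fingers":-1},{"dp":[0,0,0],"delta_rot":[0,0,0],"fingers":-1}]'
python3 -c "
from h import *
go([.5819,.0271,.146],-2.8)
im,d=save('side','side3')
cv2.imwrite('pics/c3.png',cv2.resize(im[170:280,290:430,::-1],None,fx=5,fy=5,interpolation=cv2.INTER_CUBIC))"
```

```text
t: 8.2
tcp_pos: [0.583, 0.0271, 0.1672]
tool_rot: [0.725, 0.689, 0.001, 0.001]
force: [0.2, -0.0, -1.0]
finger_gap: 0.249
gripper_force: 39.3
t 8.2 tcp [0.583  0.0271 0.1672] yaw -2.9 tilt z [ 0.003 -0.    -1.   ] 
rot [ 0.0004  0.     -0.0003] dp [-0.0001 -0.0023  0.0423] F [ 0.15 -0.02 -1.01] gap 0.249 gf 39.3
```

View pics/c3.png

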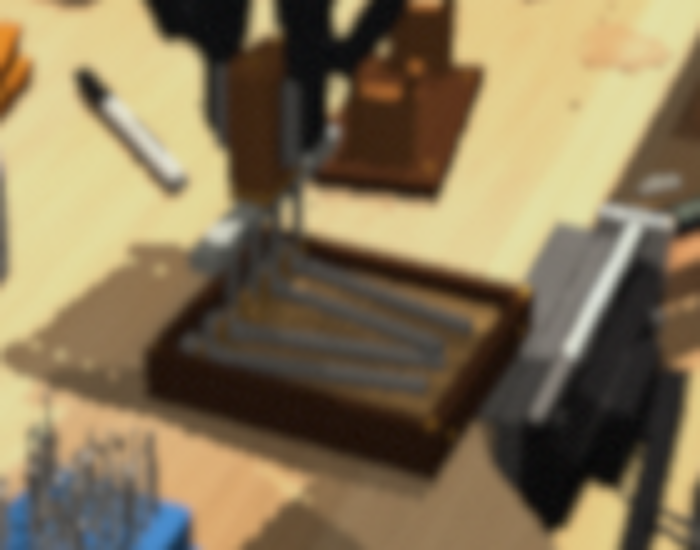

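The crop shows the rake upright, with its teeth at about (232,305)-(295,230) just in front of the rail and over the ridges between the shanks. Now descending carefully.

```bash
Z='"delta_rot":[0,0,0],"fingers":-1'
python3 -m crank '[{"dp":[0,-0.002,0.01],"delta_rot":[0,0,0],"fingers":-1},{"dp":[0,0,0.01],"delta_rot":[0,0,0],"fingers":-1},{"dp":[0,0,0.01],"delta_rot":[0,0,0],"fingers":-1},{"dp":[0,0,0],"delta_rot":[0,0,0],"fingers":-1},{"dp":[0,0,0],"delta_rot":[0,0,0],"fingers":-1},{"dp":[0,0,0],"delta_rot":[0,0,0],"fingers":-1}]' | egrep 'tcp|force'
python3 -m crank '[{"dp":[0,0,0.002],"delta_rot":[0,0,0],"fingers":-1},{"dp":[0,0,0],"delta_rot":[0,0,0],"fingers":-1}]' | egrep 'tcp|force'
python3 -m crank '[{"dp":[0,0,0.002],"delta_rot":[0,0,0],"fingers":-1},{"dp":[0,0,0],"delta_rot":[0,0,0],"fingers":-1}]' | egrep 'tcp|force'
```

```text
tcp_pos: [0.5809, 0.0277, 0.1508]
force: [-0.4, 0.2, -2.1]
gripper_force: 39.3
tcp_pos: [0.5809, 0.0277, 0.1499]
force: [-0.1, 0.5, -1.7]
gripper_force: 39.3
tcp_pos: [0.5809, 0.0277, 0.1489]
force: [0.4, 0.0, -1.2]
gripper_force: 39.3
```

```bash
python3 -m crank '[{"dp":[0,0,0.001],"delta_rot":[0,0,0],"fingers":-1},{"dp":[0,0,0],"delta_rot":[0,0,0],"fingers":-1}]' | egrep 'tcp|^force'
python3 -m crank '[{"dp":[0,0,0.001],"delta_rot":[0,0,0],"fingers":-1},{"dp":[0,0,0],"delta_rot":[0,0,0],"fingers":-1}]' | egrep 'tcp|^force'
python3 -m crank '[{"dp":[0,0,0.001],"delta_rot":[0,0,0],"fingers":-1},{"dp":[0,0,0],"delta_rot":[0,0,0],"fingers":-1}]' | egrep 'tcp|^force'
```

```text
tcp_pos: [0.5809, 0.0277, 0.1484]
force: [0.7, -0.4, -1.1]
tcp_pos: [0.5809, 0.0277, 0.1478]
force: [-0.5, -0.3, -1.3]
tcp_pos: [0.5809, 0.0277, 0.1473]
force: [-0.3, -0.0, -1.8]
```

```bash
python3 -m crank '[{"dp":[0,0,0.001],"delta_rot":[0,0,0],"fingers":-1},{"dp":[0,0,0],"delta_rot":[0,0,0],"fingers":-1}]' | egrep 'tcp|^force'
python3 -m crank '[{"dp":[0,0,0],"delta_rot":[0,0,0],"fingers":-1}]' | egrep 'tcp|^force'
```

```text
tcp_pos: [0.5809, 0.0277, 0.1468]
force: [-0.6, -0.0, -1.3]
tcp_pos: [0.5809, 0.0277, 0.1469]
force: [-0.2, 0.2, -0.9]
```

```bash
python3 -m crank '[{"dp":[0,0,0.0006],"delta_rot":[0,0,0],"fingers":-1},{"dp":[0,0,0],"delta_rot":[0,0,0],"fingers":-1}]' | egrep 'tcp|^force'
python3 -m crank '[{"dp":[0,0,0.0006],"delta_rot":[0,0,0],"fingers":-1},{"dp":[0,0,0],"delta_rot":[0,0,0],"fingers":-1}]' | egrep 'tcp|^force'
```

```text
tcp_pos: [0.5809, 0.0277, 0.1466]
force: [0.7, 0.7, -1.3]
tcp_pos: [0.5809, 0.0276, 0.1463]
force: [0.4, 0.0, -1.2]
```

```bash
python3 -m crank '[{"dp":[0,0,0.0006],"delta_rot":[0,0,0],"fingers":-1},{"dp":[0,0,0],"delta_rot":[0,0,0],"fingers":-1}]' | egrep 'tcp|^force'
python3 -m crank '[{"dp":[0,0,0.0006],"delta_rot":[0,0,0],"fingers":-1},{"dp":[0,0,0],"delta_rot":[0,0,0],"fingers":-1}]' | egrep 'tcp|^force'
```

```text
tcp_pos: [0.5809, 0.0277, 0.1461]
force: [0.2, 0.0, -0.5]
tcp_pos: [0.5809, 0.0277, 0.146]
force: [-0.3, 0.1, 1.8]
```

Contact at about 3 N. Combing starts, with forces watched.

```bash
python3 -m crank '[{"dp":[0,0,0],"delta_rot":[0,0,0],"fingers":-1},{"dp":[0,0,0],"delta_rot":[0,0,0],"fingers":-1}]' | egrep 'tcp|^force'
python3 -m crank '[{"dp":[0,-0.002,0],"delta_rot":[0,0,0],"fingers":-1},{"dp":[0,-0.002,0],"delta_rot":[0,0,0],"fingers":-1},{"dp":[0,-0.002,0],"delta_rot":[0,0,0],"fingers":-1}]' | egrep 'tcp|^force'
python3 -m crank '[{"dp":[0,-0.003,0],"delta_rot":[0,0,0],"fingers":-1},{"dp":[0,-0.003,0],"delta_rot":[0,0,0],"fingers":-1},{"dp":[0,-0.003,0],"delta_rot":[0,0,0],"fingers":-1}]' | egrep 'tcp|^force'
```

```text
tcp_pos: [0.5809, 0.0277, 0.146]
force: [-1.4, -0.3, 2.9]
tcp_pos: [0.5789, 0.0277, 0.146]
force: [2.1, 0.4, 1.1]
tcp_pos: [0.574, 0.0279, 0.146]
force: [2.5, -0.8, 1.7]
```

```bash
python3 -m crank '[{"dp":[0,-0.003,0],"delta_rot":[0,0,0],"fingers":-1},{"dp":[0,-0.003,0],"delta_rot":[0,0,0],"fingers":-1},{"dp":[0,-0.003,0],"delta_rot":[0,0,0],"fingers":-1}]' | egrep 'tcp|^force'
python3 -m crank '[{"dp":[0,-0.003,0],"delta_rot":[0,0,0],"fingers":-1},{"dp":[0,-0.003,0],"delta_rot":[0,0,0],"fingers":-1},{"dp":[0,-0.003,0],"delta_rot":[0,0,0],"fingers":-1}]' | egrep 'tcp|^force'
```

```text
tcp_pos: [0.5693, 0.0282, 0.146]
force: [2.2, -0.2, 2.9]
tcp_pos: [0.5648, 0.0284, 0.146]
force: [2.6, -0.8, 3.7]
```

```bash
python3 -m crank '[{"dp":[0,-0.003,-0.0003],"delta_rot":[0,0,0],"fingers":-1},{"dp":[0,-0.003,-0.0003],"delta_rot":[0,0,0],"fingers":-1},{"dp":[0,-0.003,0],"delta_rot":[0,0,0],"fingers":-1}]' | egrep 'tcp|^force'
python3 -m crank '[{"dp":[0,-0.003,0],"delta_rot":[0,0,0],"fingers":-1},{"dp":[0,-0.003,0],"delta_rot":[0,0,0],"fingers":-1},{"dp":[0,0,0],"delta_rot":[0,0,0],"fingers":-1}]' | egrep 'tcp|^force'
```

```text
tcp_pos: [0.5596, 0.0287, 0.146]
force: [2.5, -0.6, 2.9]
tcp_pos: [0.5562, 0.0289, 0.1459]
force: [2.1, -0.7, 3.8]
```

```bash
python3 -m crank '[{"dp":[0,-0.003,-0.0003],"delta_rot":[0,0,0],"fingers":-1},{"dp":[0,-0.003,-0.0002],"delta_rot":[0,0,0],"fingers":-1},{"dp":[0,-0.003,0],"delta_rot":[0,0,0],"fingers":-1}]' | egrep 'tcp|^force'
python3 -m crank '[{"dp":[0,-0.003,-0.0001],"delta_rot":[0,0,0],"fingers":-1},{"dp":[0,-0.003,0],"delta_rot":[0,0,0],"fingers":-1},{"dp":[0,-0.003,0],"delta_rot":[0,0,0],"fingers":-1}]' | egrep 'tcp|^force'
```

```text
tcp_pos: [0.5519, 0.0292, 0.146]
force: [1.5, 0.4, 2.0]
tcp_pos: [0.5473, 0.0294, 0.1461]
force: [1.9, 0.2, 1.2]
```

```bash
python3 -m crank '[{"dp":[0,-0.003,0],"delta_rot":[0,0,0],"fingers":-1},{"dp":[0,-0.003,0],"delta_rot":[0,0,0],"fingers":-1},{"dp":[0,-0.003,0],"delta_rot":[0,0,0],"fingers":-1}]' | egrep 'tcp|^force'
python3 -m crank '[{"dp":[0,-0.003,0],"delta_rot":[0,0,0],"fingers":-1},{"dp":[0,-0.003,0],"delta_rot":[0,0,0],"fingers":-1},{"dp":[0,-0.003,0],"delta_rot":[0,0,0],"fingers":-1}]' | egrep 'tcp|^force'
```

```text
tcp_pos: [0.5428, 0.0296, 0.1461]
force: [1.9, -0.5, -0.1]
tcp_pos: [0.5384, 0.0299, 0.1461]
force: [0.1, -0.4, -0.8]
```

```bash
python3 -m crank '[{"dp":[0,-0.003,0],"delta_rot":[0,0,0],"fingers":-1},{"dp":[0,-0.003,0],"delta_rot":[0,0,0],"fingers":-1},{"dp":[0,-0.003,0],"delta_rot":[0,0,0],"fingers":-1}]' | egrep 'tcp|^force'
```

```text
tcp_pos: [0.534, 0.0301, 0.1462]
force: [-0.6, -1.1, -0.8]
```

```bash
python3 -m crank '[{"dp":[0,0,0.0004],"delta_rot":[0,0,0],"fingers":-1},{"dp":[0,-0.002,0.0004],"delta_rot":[0,0,0],"fingers":-1},{"dp":[0,-0.003,0],"delta_rot":[0,0,0],"fingers":-1}]' | egrep 'tcp|^force'
python3 -m crank '[{"dp":[0,-0.003,0],"delta_rot":[0,0,0],"fingers":-1},{"dp":[0,-0.003,0],"delta_rot":[0,0,0],"fingers":-1},{"dp":[0,-0.003,0],"delta_rot":[0,0,0],"fingers":-1}]' | egrep 'tcp|^force'
```

```text
tcp_pos: [0.5324, 0.0301, 0.1461]
force: [0.4, -0.4, 0.2]
tcp_pos: [0.5277, 0.0303, 0.1461]
force: [0.8, -0.5, 0.8]
```

```bash
python3 -m crank '[{"dp":[0,-0.003,0.0002],"delta_rot":[0,0,0],"fingers":-1},{"dp":[0,-0.003,0],"delta_rot":[0,0,0],"fingers":-1},{"dp":[0,-0.003,0],"delta_rot":[0,0,0],"fingers":-1}]' | egrep 'tcp|^force'
python3 -m crank '[{"dp":[0,-0.003,0],"delta_rot":[0,0,0],"fingers":-1},{"dp":[0,-0.003,0],"delta_rot":[0,0,0],"fingers":-1},{"dp":[0,-0.003,0],"delta_rot":[0,0,0],"fingers":-1}]' | egrep 'tcp|^force'
```

```text
tcp_pos: [0.5232, 0.0305, 0.146]
force: [2.0, 0.3, 1.0]
tcp_pos: [0.5187, 0.0308, 0.146]
force: [2.0, -0.6, 1.6]
```

```bash
python3 -m crank '[{"dp":[0,-0.003,0],"delta_rot":[0,0,0],"fingers":-1},{"dp":[0,-0.003,0],"delta_rot":[0,0,0],"fingers":-1},{"dp":[0,-0.003,0],"delta_rot":[0,0,0],"fingers":-1}]' | egrep 'tcp|^force'
```

```text
tcp_pos: [0.5142, 0.031, 0.146]
force: [2.2, -0.3, 2.4]
```

```bash
python3 -m crank '[{"dp":[0,-0.003,-0.0002],"delta_rot":[0,0,0],"fingers":-1},{"dp":[0,-0.003,0],"delta_rot":[0,0,0],"fingers":-1},{"dp":[0,-0.003,0],"delta_rot":[0,0,0],"fingers":-1}]' | egrep 'tcp|^force'
python3 -m crank '[{"dp":[0,-0.003,0],"delta_rot":[0,0,0],"fingers":-1},{"dp":[0,-0.003,0],"delta_rot":[0,0,0],"fingers":-1},{"dp":[0,-0.003,0],"delta_rot":[0,0,0],"fingers":-1}]' | egrep 'tcp|^force'
python3 -m crank '[{"dp":[0,-0.002,0],"delta_rot":[0,0,0],"fingers":-1},{"dp":[0,0,0],"delta_rot":[0,0,0],"fingers":-1},{"dp":[0,0,0],"delta_rot":[0,0,0],"fingers":-1},{"dp":[0,0,0],"delta_rot":[0,0,0],"fingers":-1}]' | egrep 'tcp|^force'
```

```text
tcp_pos: [0.5095, 0.0312, 0.146]
force: [2.3, -0.3, 2.8]
tcp_pos: [0.505, 0.0315, 0.146]
force: [2.2, -0.6, 3.8]
tcp_pos: [0.5036, 0.0316, 0.1459]
force: [1.0, -0.5, 4.3]
```

Reached the end (x ≈ -0.046). Lifting off and looking.

```bash
python3 -m crank '[{"dp":[0,0,-0.002],"delta_rot":[0,0,0],"fingers":-1},{"dp":[0,0,-0.01],"delta_rot":[0,0,0],"fingers":-1},{"dp":[0,0,-0.03],"delta_rot":[0,0,0],"fingers":-1},{"dp":[0,0,-0.05],"delta_rot":[0,0,0],"fingers":-1},{"dp":[0,0,-0.05],"delta_rot":[0,0,0],"fingers":-1},{"dp":[0,0,-0.05],"delta_rot":[0,0,0],"fingers":-1},{"dp":[-0.05,0.02,-0.05],"delta_rot":[0,0,0],"fingers":-1},{"dp":[-0.06,0.025,0],"delta_rot":[0,0,0],"fingers":-1},{"dp":[-0.06,0.025,0],"delta_rot":[0,0,0],"fingers":-1},{"dp":[-0.06,0.025,0],"delta_rot":[0,0,0],"fingers":-1},{"dp":[-0.06,0.025,0],"delta_rot":[0,0,0],"fingers":-1},{"dp":[-0.06,0.025,0],"delta_rot":[0,0,0],"fingers":-1}]'
python3 -c "
from h import *
go([.597,-.1785,.266],8)
im,d=save('top','top4'); im2,d2=save('side','side4')
a=cv2.resize(im[200:275,275:350,::-1],(400,400),interpolation=cv2.INTER_CUBIC); b=cv2.resize(im2[205:275,315:401,::-1],(400,400),interpolation=cv2.INTER_CUBIC)
cv2.imwrite('pics/c4.png',np.hstack([a,b]))"
```

```text
t: 16.5
tcp_pos: [0.5665, -0.1476, 0.2662]
tool_rot: [0.725, 0.689, -0.001, -0.002]
force: [0.4, -0.1, -0.8]
finger_gap: 0.251
gripper_force: 39.4
t 16.5 tcp [ 0.5665 -0.1476  0.2662] yaw -2.87 tilt z [-0.004  0.002 -1.   ] 
rot [-0.0006 -0.0003 -0.0302] dp [-0.0587  0.064   0.    ] F [ 0.4  -0.15 -0.78] gap 0.251 gf 39.4
```

View pics/c4.png

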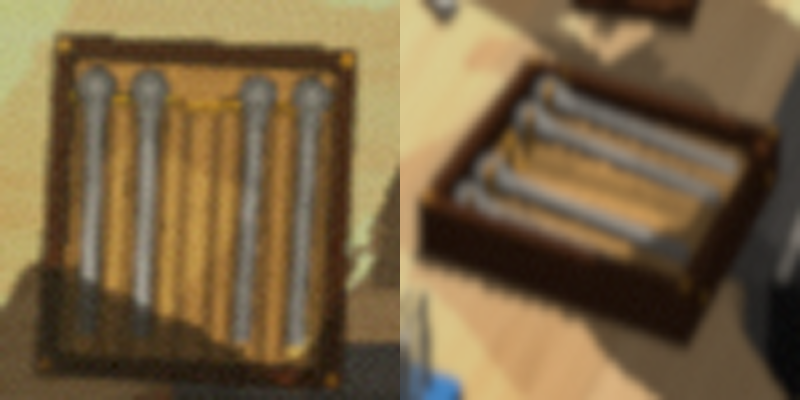

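The crop shows all four shanks straight along the grooves: columns ~90, 145, 245 and 300 in the left (top) view, with free ends at rows ~335-345. I'll confirm by depth while working out the move to the cradle.

```bash
python3 - <<'E'
from h import *
a=np.radians(-2.8); ex=np.array([np.cos(a),np.sin(a)]); ey=np.array([-ex[1],ex[0]]); t=np.array([.549,.0292])
c=cam("top")
for f in("top0","top4"):
    P=cloud(c,np.load(f"pics/{f}.npy")).reshape(-1,3); x=(P[:,:2]-t)@ex; y=(P[:,:2]-t)@ey
    for g in(-40,-20,0,20,40):
        o=[]
        for X in(-.04,-.02,0,.02):
            m=(np.abs(x-X)<.006)&(np.abs(y*1000-g)<3); o.append(np.percentile(P[m,2],75).round(4))
        print(f,g,o)
E
python3 -m crank '[{"dp":[0,0,0],"delta_rot":[0,0,-0.0155],"fingers":-1},{"dp":[0,0,0],"delta_rot":[0,0,-0.0155],"fingers":-1},{"dp":[0,0,0],"delta_rot":[0,0,0],"fingers":-1},{"dp":[0,0,0],"delta_rot":[0,0,0],"fingers":-1},{"dp":[0,0,0],"delta_rot":[0,0,0],"fingers":-1}]' >/dev/null
python3 -c "
from h import *
go([.5967,-.1785,.266],8.4)"
```

```text
top0 -40 [np.float64(0.0103), np.float64(0.0106), np.float64(0.0106), np.float64(0.0209)]
top0 -20 [np.float64(0.0109), np.float64(0.0112), np.float64(0.01), np.float64(0.0101)]
top0 0 [np.float64(0.0282), np.float64(0.0271), np.float64(0.0106), np.float64(0.0109)]
top0 20 [np.float64(0.0217), np.float64(0.0102), np.float64(0.0106), np.float64(0.0217)]
top0 40 [np.float64(0.0105), np.float64(0.0097), np.float64(0.0106), np.float64(0.0201)]
top4 -40 [np.float64(0.0176), np.float64(0.0178), np.float64(0.0188), np.float64(0.0215)]
top4 -20 [np.float64(0.0166), np.float64(0.0179), np.float64(0.0199), np.float64(0.0219)]
top4 0 [np.float64(0.0104), np.float64(0.0101), np.float64(0.0096), np.float64(0.0101)]
top4 20 [np.float64(0.0169), np.float64(0.0186), np.float64(0.0199), np.float64(0.0216)]
top4 40 [np.float64(0.0176), np.float64(0.0184), np.float64(0.0196), np.float64(0.0207)]
t 17.02 tcp [ 0.5669 -0.1461  0.2665] yaw 8.2 tilt z [-0.002  0.001 -1.   ] 
rot [-0.0003 -0.0002 -0.0006] dp [-0.0727  0.0497  0.0009] F [ 0.51  0.43 -1.06] gap 0.25 gf 39.4
```

All four tips are down (shank tops at ~17 mm). Now returning the rake.

```bash
python3 -m crank '[{"dp":[-0.036,0.025,0],"delta_rot":[0,0,-0.0006],"fingers":-1},{"dp":[-0.036,0.025,0],"delta_rot":[0,0,0],"fingers":-1},{"dp":[0,0,0],"delta_rot":[0,0,0],"fingers":-1},{"dp":[0,0,0],"delta_rot":[0,0,0],"fingers":-1},{"dp":[0,0,0],"delta_rot":[0,0,0],"fingers":-1},{"dp":[0,0,0.04],"delta_rot":[0,0,0],"fingers":-1},{"dp":[0,0,0.04],"delta_rot":[0,0,0],"fingers":-1},{"dp":[0,0,0.04],"delta_rot":[0,0,0],"fingers":-1},{"dp":[0,0,0],"delta_rot":[0,0,0],"fingers":-1},{"dp":[0,0,0],"delta_rot":[0,0,0],"fingers":-1},{"dp":[0,0,0],"delta_rot":[0,0,0],"fingers":-1}]' >/dev/null
python3 -c "
from h import *
go([.5967,-.1785,.150],8.4)"
```

```text
t 17.93 tcp [ 0.5978 -0.1786  0.2078] yaw 8.52 tilt z [ 0.001 -0.    -1.   ] 
rot [0.0001 0.0001 0.0003] dp [ 0.0005 -0.0023  0.1156] F [-0.34 -0.36 -1.17] gap 0.255 gf 39.4
```

```bash
python3 -m crank '[{"dp":[0,-0.002,0],"delta_rot":[0,0,0],"fingers":-1},{"dp":[0,0,0.03],"delta_rot":[0,0,0],"fingers":-1},{"dp":[0,0,0.03],"delta_rot":[0,0,0],"fingers":-1},{"dp":[0,0,0.02],"delta_rot":[0,0,0],"fingers":-1},{"dp":[0,0,0],"delta_rot":[0,0,0],"fingers":-1},{"dp":[0,0,0],"delta_rot":[0,0,0],"fingers":-1}]' |egrep 'tcp|^force'
python3 -m crank '[{"dp":[0,0,0.01],"delta_rot":[0,0,0],"fingers":-1},{"dp":[0,0,0.01],"delta_rot":[0,0,0],"fingers":-1},{"dp":[0,0,0.005],"delta_rot":[0,0,0],"fingers":-1},{"dp":[0,0,0],"delta_rot":[0,0,0],"fingers":-1},{"dp":[0,0,0],"delta_rot":[0,0,0],"fingers":-1},{"dp":[0,0,0],"delta_rot":[0,0,0],"fingers":-1}]' |egrep 'tcp|^force'
python3 -m crank '[{"dp":[0,0,0.004],"delta_rot":[0,0,0],"fingers":-1},{"dp":[0,0,0.002],"delta_rot":[0,0,0],"fingers":-1},{"dp":[0,0,0],"delta_rot":[0,0,0],"fingers":-1},{"dp":[0,0,0],"delta_rot":[0,0,0],"fingers":-1}]' |egrep 'tcp|^force'
```

```text
tcp_pos: [0.5966, -0.179, 0.1671]
force: [-0.5, -0.2, -1.0]
tcp_pos: [0.5967, -0.179, 0.1545]
force: [-0.7, 0.0, -1.9]
tcp_pos: [0.5966, -0.179, 0.1513]
force: [-0.5, -0.0, -0.7]
```

```bash
python3 -m crank '[{"dp":[0,0,0.004],"delta_rot":[0,0,0],"fingers":-1},{"dp":[0,0,0.003],"delta_rot":[0,0,0],"fingers":-1},{"dp":[0,0,0],"delta_rot":[0,0,0],"fingers":-1},{"dp":[0,0,0],"delta_rot":[0,0,0],"fingers":-1}]' |egrep 'tcp|^force'
python3 -m crank '[{"dp":[0,0,0.001],"delta_rot":[0,0,0],"fingers":-1},{"dp":[0,0,0],"delta_rot":[0,0,0],"fingers":-1}]' |egrep 'tcp|^force'
python3 -m crank '[{"dp":[0,0,0.001],"delta_rot":[0,0,0],"fingers":-1},{"dp":[0,0,0],"delta_rot":[0,0,0],"fingers":-1}]' |egrep 'tcp|^force'
```

```text
tcp_pos: [0.5965, -0.179, 0.1477]
force: [1.2, -0.2, -1.2]
tcp_pos: [0.5966, -0.179, 0.1473]
force: [-0.5, 0.0, -1.0]
tcp_pos: [0.5966, -0.179, 0.1469]
force: [-0.2, 0.0, -0.5]
```

```bash
python3 -m crank '[{"dp":[0,0,0.001],"delta_rot":[0,0,0],"fingers":-1},{"dp":[0,0,0],"delta_rot":[0,0,0],"fingers":-1}]' |egrep 'tcp|^force'
python3 -m crank '[{"dp":[0,0,0.0008],"delta_rot":[0,0,0],"fingers":-1},{"dp":[0,0,0],"delta_rot":[0,0,0],"fingers":-1},{"dp":[0,0,0],"delta_rot":[0,0,0],"fingers":-1}]' |egrep 'tcp|^force'
```

```text
tcp_pos: [0.5966, -0.179, 0.1463]
force: [0.5, -0.5, -1.7]
tcp_pos: [0.5966, -0.179, 0.1463]
force: [-0.9, 0.0, 1.2]
```

Seated. Releasing and retreating straight up.

```bash
python3 -m crank '[{"dp":[0,0,0],"delta_rot":[0,0,0],"fingers":-0.45},{"dp":[0,0,0],"delta_rot":[0,0,0],"fingers":-0.4},{"dp":[0,0,0],"delta_rot":[0,0,0],"fingers":-0.3},{"dp":[0,0,0],"delta_rot":[0,0,0],"fingers":0},{"dp":[0,0,0],"delta_rot":[0,0,0],"fingers":0.5},{"dp":[0,0,0],"delta_rot":[0,0,0],"fingers":1},{"dp":[0,0,0],"delta_rot":[0,0,0],"fingers":1},{"dp":[0,0,0],"delta_rot":[0,0,0],"fingers":1},{"dp":[0,0,0],"delta_rot":[0,0,0],"fingers":1}]'
python3 -m crank '[{"dp":[0,0,-0.01],"delta_rot":[0,0,0],"fingers":1},{"dp":[0,0,-0.03],"delta_rot":[0,0,0],"fingers":1},{"dp":[0,0,-0.05],"delta_rot":[0,0,0],"fingers":1},{"dp":[0,0,-0.06],"delta_rot":[0,0,0],"fingers":1},{"dp":[0,0,-0.06],"delta_rot":[0,0,0],"fingers":1},{"dp":[0,0,-0.06],"delta_rot":[0,0,0],"fingers":1},{"dp":[0,0,0],"delta_rot":[0,0,0],"fingers":1},{"dp":[0,0,0],"delta_rot":[0,0,0],"fingers":1},{"dp":[0,0,0],"delta_rot":[0,0,0],"fingers":1}]'
python3 -c "
from h import *
im2,d2=save('side','side5')
cv2.imwrite('pics/c5.png',cv2.resize(im2[130:280,270:430,::-1],None,fx=4,fy=4,interpolation=cv2.INTER_CUBIC))
S=cloud(cam('side'),d2).reshape(-1,3); q=S[(np.abs(S[:,0]-.595)<.05)&(np.abs(S[:,1]+.178)<.06)&(S[:,2]>.095)&(S[:,2]<.13)]
print(len(q),np.percentile(q[:,2],99),cv2.minAreaRect((q[:,:2]*1000).astype(np.float32)))"
```

```text
t: 21.1
tcp_pos: [0.5966, -0.179, 0.146]
tool_rot: [0.653, 0.758, -0.0, 0.0]
force: [0.8, -0.1, -0.6]
finger_gap: 1.002
gripper_force: 0.0
t: 21.85
tcp_pos: [0.5961, -0.1788, 0.281]
tool_rot: [0.653, 0.758, -0.0, -0.0]
force: [0.4, -0.2, -0.1]
finger_gap: 1.004
gripper_force: 0.0
141 0.11854909675665361 ((594.7451171875, -175.7298126220703), (20.599031448364258, 36.01453399658203), 9.092245101928711)
```

View pics/c5.png

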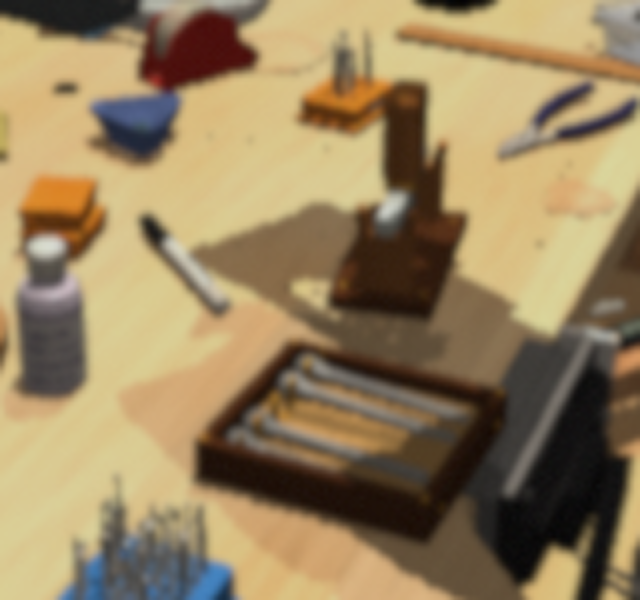

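The rake stands upright in its cradle at (405,150), as at the start, and the punches lie in their grooves around (360,420). The bystanders have not moved, so I'm handing in.

```bash
python3 -c "
from station import manip
print(manip.sign_off())"
```

```text
the job is handed in; nothing more can be done
None
```

The job is handed in at about 22 s of the 61 s: one comb at an estimated 1–6 N laid all four shanks down in their grooves, and the rake is back upright in its cradle with the bystanders undisturbed; no verdict came back.

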